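Shut the spring-loaded battery bay of a classroom robot car

TASK

Close the battery bay of the robot car that stands in the cradle: with the orange cover press the yellow spring pusher down until the cover sits on the deck, its four ears between the black lips, keep it down while you slide it forward under the lips, and let it rise into its pockets so that it stays locked there by itself with the pusher held in. Meet the deck and the stops slowly and gently (never load the car with more than about 35 N) and leave the other things on the table where they are.

Things in the scene. Friction and masses are not known exactly. Their poses are not given: they have to be found in the camera images.
- cover_grip (a point): Orange cover, loose, flat on the table: plate 68 (x) by 50 (y), 5 mm thick, with four ears. This point: centre of the upright grip rib on top, 21 mm above the underside. The rib is 14 mm thick in x, 34 mm long in y, 5 to 37 mm above the underside: pinch it across x. z up. About 70 g. Same either way round.
- cover: The same orange cover, origin at the centre of its underside, same axes. Ears: 12 mm long in x, 5 mm thick, centred at x = -25 and +25 mm, out to y = +-33 mm.
- cradle: Grey bench cradle, fixed, base 190 x 85 mm; origin under its centre on the table, x towards the car's front (black strip; red strip at the tail), z up. The blue car (176 mm long, 142 over the wheels) is fixed straight above, same axes, but its height is adjustable and not measured: its flat deck is anywhere 54 to 94 mm above the table. Wheels end 7, bay walls 16 mm above it. The deck is hard: meet it below 10 mm/s.
- bay_entry (a point): Point on the table under the place where the cover's centre goes down (cradle x = -13.5 mm, y = 0), cover x along cradle x. The bay is 71 mm wide inside (y = +-35.5) and has, on each side, two openings 19 mm long, centred at cradle x = -38.5 and +11.5 mm, for the ears; lips and pockets reach in to y = +-27. Clearance 3.5 mm in x, 2 mm in y.
- bay_home (a point): Point on the table under the locked cover's centre (cradle x = +13.5 mm). Ahead of each opening a 9 mm long black lip leaves 7 mm free height over the deck, then a white-roofed pocket, 18 mm long, 12 mm free height, then a stop. Slid 27 mm forward (24 to 30; the stop is at 30) the ears clear the lips and the spring lifts the cover 7 mm off the deck into the pockets; the lips then block the way back.
- pusher (a joint): Yellow spring pusher, 26 x 26 mm, at the cradle's centre. Value: how far it is pressed down, m. At 0 its top is 16 mm above the deck; the spring takes 4 N to start and 0.5 N per mm more, damped (0.08 N per mm/s), so 12 N when flush with the deck (0.016); about 0.009 with the cover up in its pockets.
- spare_plate: grey plain plate with a round knob, 68 x 50 mm, no ears: not the cover; origin at the centre of its underside (bystander, loose)
- motor: yellow gear motor lying down, about 82 x 38 x 22 mm; origin under its centre (bystander, loose)
- wheel: spare black wheel lying flat, 62 mm across, 24 mm high; origin under its centre (bystander, loose)
- driver: blue-handled screwdriver, 170 mm long (bystander, loose)
- parts_box: closed clear parts box 124 x 89 x 36 mm; origin under its centre (bystander, loose)
- battery_pack: green battery pack 66 x 36 x 18 mm; origin under its centre (bystander, loose)
- screw_jar: small glass jar, 52 mm across, 60 mm high; origin under its centre (bystander, loose)
Things that resemble listed ones, but are neither listed nor needed, are in the scene too. Of the things that look like the cover, the middle-sized one is meant.

How it is judged:
On the way, in this order (a step that is already met when the one before it is completed fails the run):
1. the cover, over the openings, presses the pusher at least 12 mm in (value of joint pusher above 0.012 m and contact force between cover and pusher above 3 N and x of cover in the frame of cradle below -0.007 m), for 0.1 s.
2. the cover is slid forward past the lips with the pusher held in (value of joint pusher above 0.006 m and x of cover in the frame of cradle above 0.009 m), for 0.1 s.
At the end, for the whole second after the job is handed in: The cover is locked in the pockets and at rest: its centre 9.5 to 18.5 mm ahead of the cradle's centre and within 5 mm sideways, level to 0.06 rad and in line to 0.12 rad, and it alone holds the pusher 6 to 11.5 mm in (more than 3 N between them) (x of cover in the frame of cradle between 0.0095 and 0.0185 m and y of cover in the frame of cradle between -0.005 and 0.005 m and value of joint pusher between 0.006 and 0.0115 m and contact force between cover and pusher above 3 N and angle between cover's own z axis and vertical below 0.06 rad and angle between the x axis of cover and the x axis of cradle, either way round below 0.12 rad and linear speed of cover below 0.02 m/s); the robot touches nothing.
It fails at once if the car, with its pusher, is loaded with more than 35 N (contact force between car and anything else above 35 N).
It fails at once if a bystander is moved more than 30 mm (distance of any of spare_plate, motor, wheel, driver, parts_box, battery_pack, screw_jar from where it was at the start of the episode above 0.03 m).
It also fails if it takes over 58 s, if anything falls off the work surface, if the arm or the gripper's body presses on something with over 40 N, if the wrist force passes 120 N, or if a joint passes its speed limit or range.

ROBOT

A 6-joint arm with a two-finger parallel gripper is mounted at the origin on the work surface. World frame = base frame: x ahead of the robot, y to its left, z up, the work surface at z = 0. Lengths are in m, angles in rad, forces in N, time in s.
With the tool pointing down it reaches from about 0.25 to 0.775 m from the base axis. Payload 4 kg.
Tool frame: the origin (TCP) lies at the very end of the fingers, on their centre line; the grasp point (between the pads) lies 19 mm behind it (arm.grip_depth is the distance from the TCP to the grasp point, in m); z points along the fingers, x is the direction in which the jaws open and shut, and the axes are right-handed (so a half turn about z gives the same grasp; the last joint's range is limited). The gripper opens to 85 mm and grips with 20 to 120 N. Pads are 22 mm wide; open, the fingers measure 114 mm over their backs; the gripper's body (76 mm by 85 mm) begins 54 mm behind the grasp point. The pads swing forward as they close: fully open they stand 13 mm farther back than shut.
Start: joints at [1.055, 0.087, 1.371, -0, 1.684, -0.103], TCP at [0.221, 0.504, 0.231] pointing down, gripper open.
Joint ranges: [-3.1, 3.1], [-0.76, 2.03], [0.27, 2.55], [-1.08, 4.22], [0.17, 2.65], [-2.57, 2.57]. Speed limits (rad/s): [2.79, 2.79, 3.14, 3.14, 3.14, 3.14].

INTERFACE

Orientations are given as a rotation vector (axis times angle).
In Python, from bench import arm, kin, camera, camera_info, workorder, status gives the robot as it stands. Calls block until the motion is done:
- arm.move_pose(position, orientation): joint-space move of the TCP to a pose.
- arm.movel(position, velocity=0.15, ori=None): straight line of the TCP; ori=None keeps the orientation; velocity is the mean speed in m/s.
- arm.move_joints(angles): joint-space move.
- arm.move_gripper(opening): opening from 0.0 (shut) to 1.0 (fully open); the grip force is fixed at half the most; returns when the fingers have stopped.
- arm.wait(seconds).
- kin.solve_ik(position, orientation): joint angles nearest the present ones, or None.
- camera(name): name is "scene" or "top" or "wrist"; returns the picture (400x640x3 uint8, blue, green, red); there is no depth.
- camera_info(name): a dict with "camera_matrix" (3x3 intrinsics, pixels), "R" (3x3) and "t" (3): a world point X has camera coordinates R X + t. Camera axes: x right, y down, z forward; pixel columns grow to the right and rows downward; lengths in m; the calibration is good to about 2 mm. A picture is of the moment at which its call begins: read the wrist's pose just before it. camera_info takes no time and is no camera call; for the wrist camera it gives the pose at the moment of the call.
A pose or a line that the arm cannot do raises arm.MotionError and nothing moves.
- workorder.job_done(): hands the job in, once; it reports no verdict.
Readings, each from a call of its own:
- status.get_t(): time.
- status.get_q(): joint angles.
- status.get_joint_vel(): joint speeds.
- status.get_joint_torque(): joint torques, N m.
- status.get_eef_pos(): TCP position.
- status.get_eef_rot(): TCP orientation.
- status.get_ft_force(): force on the tool from outside, world axes, zero at the start.
- status.get_torque(): the same for the moment, N m.
- status.get_finger_gap(): opening from 0.0 (shut) to 1.0 (fully open).
Only numpy, scipy, OpenCV 4.12 (cv2) and the standard library are available. Lean on these libraries where they do the work, as an engineer would, in place of code of your own. Each camera call takes 0.05 s, during which the arm holds its last target.

## Working session

There is one attempt and no reset: what is moved stays moved. The work goes in short steps, each a Python script; the robot and the scene stay as the last script left them, time stands still between calls to the robot, and variables do not carry over. Pictures are saved under pics/ and viewed, and the job is handed in when it is done.

```bash
mkdir -p pics; ls; python3 - <<'E'
from bench import arm,kin,camera,camera_info,workorder,status
import cv2
for n in ["scene","top","wrist"]:
    cv2.imwrite(f"pics/{n}0.png",camera(n)); i=camera_info(n); print(n,i)
print(status.get_t(),status.get_eef_pos(),status.get_eef_rot(),status.get_finger_gap())
E
```

```text
pics
scene {'camera_matrix': array([[373.88707641,   0.        , 311.27691881],
       [  0.        , 373.88707641, 195.71244388],
       [  0.        ,   0.        ,   1.        ]]), 'R': array([[ 0.11959466,  0.99276962,  0.01027561],
       [ 0.57312405, -0.06058312, -0.8172261 ],
       [-0.81069472,  0.10362508, -0.57622557]]), 't': array([ 0.04609283, -0.22967573,  1.23893922])}
top {'camera_matrix': array([[372.412278  ,   0.        , 325.85505681],
       [  0.        , 372.412278  , 204.45421862],
       [  0.        ,   0.        ,   1.        ]]), 'R': array([[ 0.01408484, -0.99988877, -0.0049047 ],
       [-0.99482194, -0.01351936, -0.10073005],
       [ 0.10065254,  0.00629807, -0.9949017 ]]), 't': array([-0.12597974,  0.53576845,  0.94501706])}
wrist {'camera_matrix': array([[297.38110516,   0.        , 314.66136589],
       [  0.        , 297.38110516, 204.31505666],
       [  0.        ,   0.        ,   1.        ]]), 'R': array([[ 3.99693688e-01,  9.16648407e-01, -8.08480313e-04],
       [ 8.77934061e-01, -3.82558838e-01,  2.87889772e-01],
       [ 2.63584409e-01, -1.15777517e-01, -9.57663211e-01]]), 't': array([-0.5493178 , -0.03808218,  0.37918135])}
0.15 [0.22046124 0.50347873 0.23040184] [ 2.62891080e+00  1.71860100e+00 -2.35112593e-03] 1.0009566697867434
```

View pics/scene0.png

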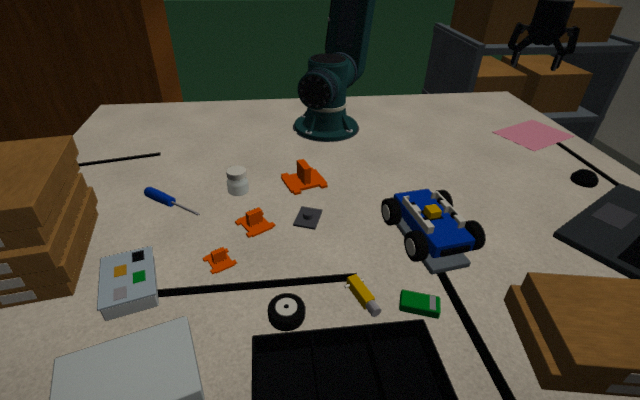

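View pics/top0.png

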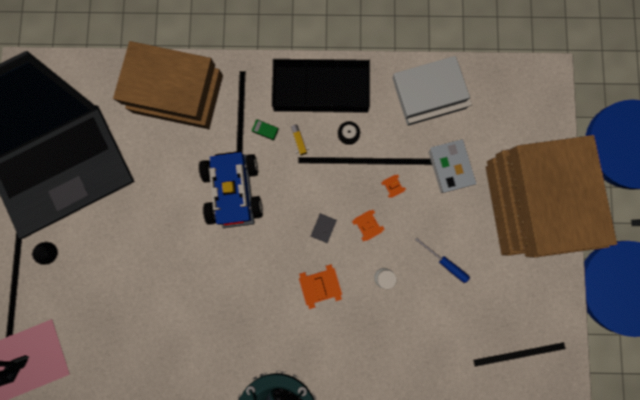

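View pics/wrist0.png

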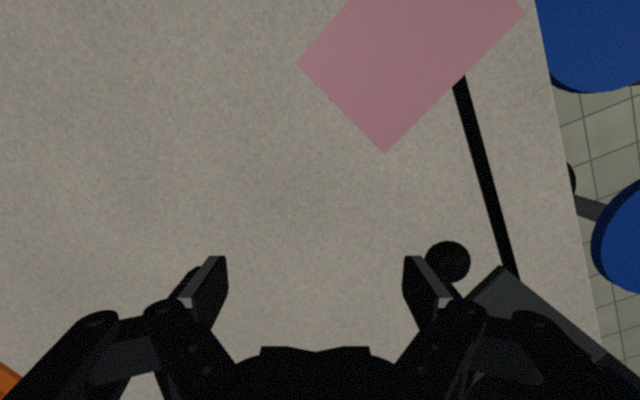

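```bash
cat > h.py <<'E'
import numpy as np, cv2
from bench import arm,kin,camera,camera_info,workorder,status
def ray(name,u,v,z,ci=None):
    ci=ci or camera_info(name)
    K,R,t=ci["camera_matrix"],np.array(ci["R"]),np.array(ci["t"])
    d=R.T@np.linalg.inv(K)@np.array([u,v,1.]); c=-R.T@t
    return c+d*(z-c[2])/d[2]
def proj(name,X,ci=None):
    ci=ci or camera_info(name)
    p=ci["camera_matrix"]@(np.array(ci["R"])@np.array(X)+np.array(ci["t"])); return p[:2]/p[2]
def crop(img,x0,y0,x1,y1,s,fn):
    cv2.imwrite(fn,cv2.resize(img[y0:y1,x0:x1],None,fx=s,fy=s,interpolation=cv2.INTER_CUBIC))
E
python3 - <<'E'
from h import *
im=cv2.imread("pics/top0.png")
crop(im,340,160,420,220+30,8,"pics/c_cov.png")
crop(im,190,140,270,235,6,"pics/c_car.png")
for p in [(321,286),(368,225),(393,186),(230,188)]: print(p,ray("top",*p,0.0))
E
```

```text
(321, 286) [ 0.32498092 -0.10867704  0.        ]
(368, 225) [ 0.48665975 -0.23147449  0.        ]
(393, 186) [ 0.59256281 -0.2984654   0.        ]
(230, 188) [0.58125297 0.14074698 0.        ]
```

View pics/c_cov.png

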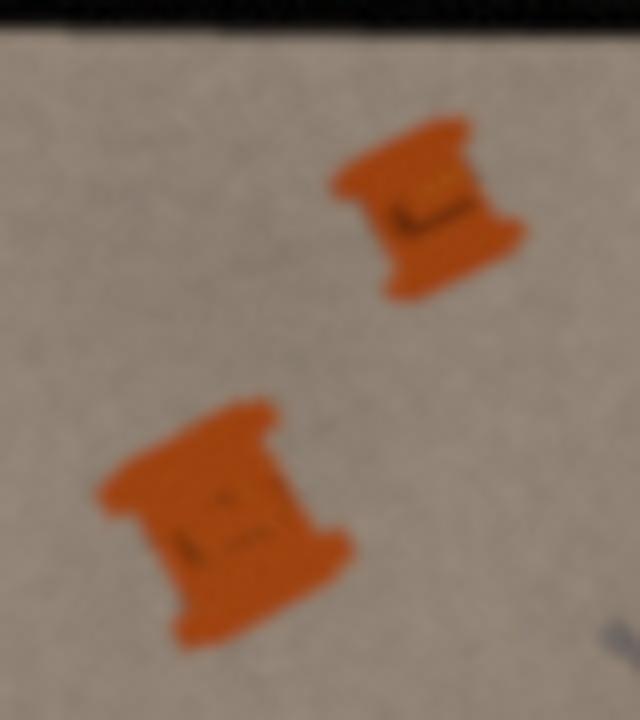

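View pics/c_car.png

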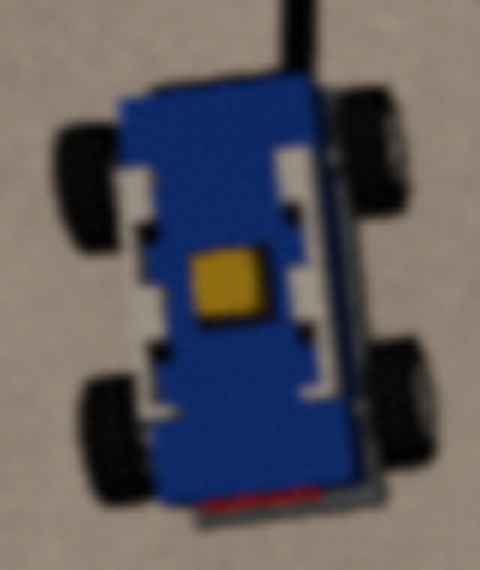

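```bash
python3 - <<'E'
from h import *
from scipy.spatial.transform import Rotation as Ro
ci=camera_info("wrist"); c=-ci["R"].T@ci["t"]
p=status.get_eef_pos(); T=Ro.from_rotvec(status.get_eef_rot()).as_matrix()
print("cam in tool",T.T@(c-p)); print("cam axes in tool (rows)", (ci["R"]@T).round(3)); print(T.round(3))
# yaw a of tool x; tool down
def pose(a): return Ro.from_matrix(np.array([[np.cos(a),np.sin(a),0],[np.sin(a),-np.cos(a),0],[0,0,-1]]).T if 0 else np.column_stack([[np.cos(a),np.sin(a),0],[np.sin(a),-np.cos(a),0],[0,0,-1]])).as_rotvec()
for nm,x,y,z,a in [("car",.58,.14,.25,7),("cov",.487,-.231,.15,29)]:
  for k in (0,180,-180):
    q=kin.solve_ik([x,y,z],pose(np.radians(a+k))); print(nm,a+k,None if q is None else np.round(q,2))
E
```

```text
cam in tool [-0.00036948 -0.07356564 -0.14323228]
cam axes in tool (rows) [[ 1.    -0.002 -0.001]
 [ 0.001  0.958 -0.288]
 [ 0.001  0.288  0.958]]
[[ 0.401  0.916 -0.001]
 [ 0.916 -0.401 -0.001]
 [-0.002 -0.    -1.   ]]
car 7 [ 0.14  0.19  1.22 -0.    1.73  0.02]
car 187 None
car -173 None
cov 29 [-0.55  0.09  1.53 -0.    1.52 -1.05]
cov 209 [-0.55  0.09  1.53 -0.    1.52  2.09]
cov -151 [-0.55  0.09  1.53 -0.    1.52  2.09]
```

```bash
cat >> h.py <<'E'
from scipy.spatial.transform import Rotation as Ro
def rv(a):
    return Ro.from_matrix(np.column_stack([[np.cos(a),np.sin(a),0],[np.sin(a),-np.cos(a),0],[0,0,-1]])).as_rotvec()
import pickle
def snap(fn):
    ci=camera_info("wrist"); im=camera("wrist"); cv2.imwrite(f"pics/{fn}.png",im); pickle.dump(ci,open(f"pics/{fn}.pkl","wb")); return im,ci
E
python3 - <<'E'
from h import *
a=np.radians(7)
arm.move_pose([.53,.12,.22],rv(a)); arm.wait(.2); snap("w1")
arm.movel([.63,.08,.22],.25); arm.wait(.2); snap("w2")
print(status.get_t())
for n in("w1","w2"):
    im=cv2.imread(f"pics/{n}.png"); print(im.shape)
E
```

```text
3.025
(400, 640, 3)
(400, 640, 3)
```

View pics/w1.png

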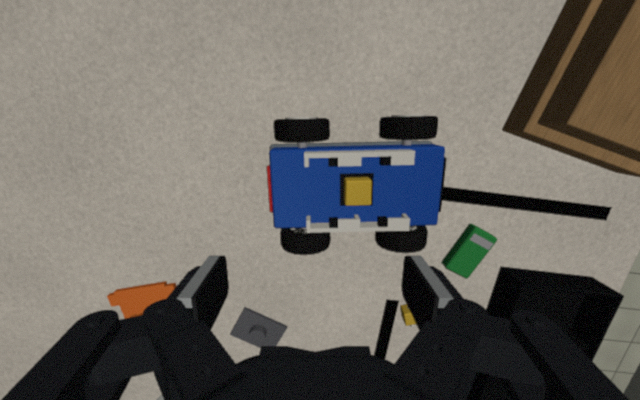

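View pics/w2.png

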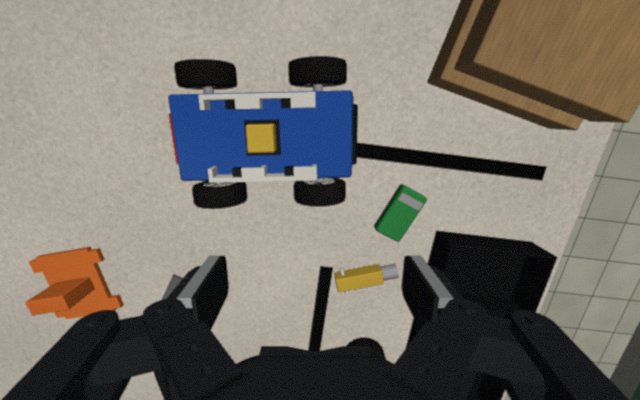

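```bash
python3 - <<'E'
from h import *
crop(cv2.imread("pics/w1.png"),260,130,460,240,4,"pics/c1.png")
crop(cv2.imread("pics/w2.png"),160,80,360,190,4,"pics/c2.png")
E
```

```text
(no output)
```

View pics/c1.png

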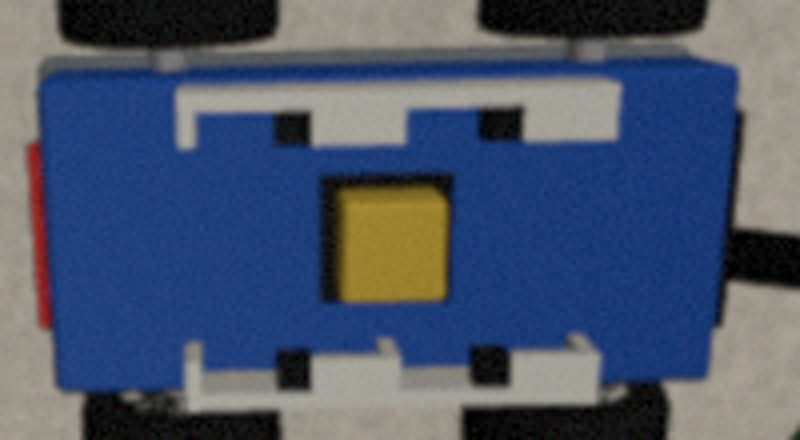

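View pics/c2.png

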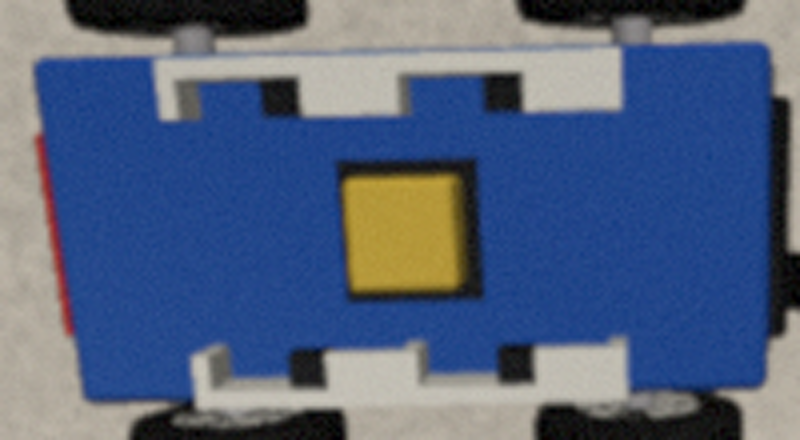

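```bash
cat > fit.py <<'E'
from h import *
from scipy.optimize import least_squares
W="W"
obs={"w1":((260,130),[((-20,27,16),(311,146)),((2,27,16),(407,146)),((30,27,16),(523,141)),((52,27,16),(619,141)),((-48,27,16),(195,149)),
 ((-20,-27,16),(312,359)),((2,-27,16),(400,359)),((30,-27,16),(512,356)),((52,-27,16),(600,355)),
 ((13,-13,16),(446,301)),((-13,-13,16),(341,301)),
 ((-88,W,0),(42,75)),((-88,-1,0),(57,390)),((88,-1,0),(708,378)),((88,W,0),(737,65))]),
"w2":((160,80),[((-20,27,16),(300,117)),((2,27,16),(400,117)),((30,27,16),(522,112)),((52,27,16),(622,108)),((-48,27,16),(178,121)),
 ((-20,-27,16),(325,349)),((30,-27,16),(533,347)),
 ((-13,13,16),(343,178)),((-13,-13,16),(350,293)),((13,-13,16),(463,289)),((13,13,16),(458,175)),
 ((-88,W,0),(37,60)),((-88,-1,0),(85,398)),((88,-1,0),(765,382)),((88,W,0),(768,45))])}
cis={k:pickle.load(open(f"pics/{k}.pkl","rb")) for k in obs}
def res(p,full=False):
    x,y,a,h,w=p; r=[]
    for k,(o,L) in obs.items():
        for (X,Y,Z),uv in L:
            if Y==W: Y=w*1e3
            elif Y==-1: Y=-w*1e3
            P=[x+(X*np.cos(a)-Y*np.sin(a))/1e3,y+(X*np.sin(a)+Y*np.cos(a))/1e3,h+Z/1e3]
            r.append(proj(k,P,cis[k])-(np.array(uv)/4+o-np.array([.375,.375])))
    return np.array(r) if full else np.ravel(r)
s=least_squares(res,[.58,.14,.1,.074,.04],loss="soft_l1",x_scale=[.01,.01,.1,.01,.01])
if __name__=="__main__":
    print(s.x, np.degrees(s.x[2])); print(res(s.x,True).round(1).tolist())
    J=s.jac; print(np.sqrt(np.diag(np.linalg.inv(J.T@J)))*.5)
E
python3 fit.py
```

```text
[0.57199417 0.12632781 0.14563368 0.06386602 0.04103614] 8.344195231305372
[[0.4, -0.4], [-0.7, -0.8], [-0.4, -0.2], [-1.4, -0.6], [0.1, -0.5], [-0.0, -0.4], [-0.2, -0.8], [-0.4, -0.6], [-0.6, -0.8], [-0.3, 0.2], [-0.2, 0.7], [-1.8, 2.1], [-0.6, 0.4], [0.5, 0.2], [1.4, 1.0], [1.4, -0.3], [0.6, -0.8], [0.9, -0.2], [0.1, 0.2], [1.2, -0.6], [0.6, 0.7], [0.6, 0.1], [-0.3, 0.2], [0.4, -0.1], [-0.5, 0.3], [-0.9, 0.4], [-1.6, 0.3], [-0.6, 0.7], [0.8, 1.2], [1.3, -0.0]]
[0.0001133  0.00011684 0.00193213 0.00045804 0.00024091]
```

```bash
cat > fit2.py <<'E'
import fit
from fit import *
for k in obs: obs[k]=(obs[k][0],[o for o in obs[k][1] if o[0][2]!=0])
s=least_squares(lambda p:res([*p,.04]),[.58,.14,.1,.074],loss="soft_l1",x_scale=[.01,.01,.1,.01])
print(s.x, np.degrees(s.x[2])); print(res([*s.x,.04],True).round(1).tolist())
P=s.x
# top-camera check
im=cv2.imread("pics/top0.png")
for X,Y,Z in [(0,0,16),(-20,27,16),(2,27,16),(-20,-27,16),(30,27,16)]:
    a=P[2]; u=proj("top",[P[0]+(X*np.cos(a)-Y*np.sin(a))/1e3,P[1]+(X*np.sin(a)+Y*np.cos(a))/1e3,P[3]+Z/1e3]); print((X,Y),u,(u-[190,140])*6)
E
python3 fit2.py
```

```text
[0.57197657 0.1263548  0.14703933 0.06565767] 8.42473319549981
[[0.4, -0.1], [-0.4, -0.6], [0.0, 0.1], [-0.8, -0.4], [0.0, -0.2], [0.2, 0.2], [0.1, -0.3], [0.0, -0.1], [-0.0, -0.3], [0.0, 0.7], [-0.0, 1.2], [0.8, -0.3], [0.2, -0.9], [0.7, -0.4], [0.0, 0.1], [0.4, -0.6], [0.2, 1.0], [0.5, 0.3], [-0.8, 0.3], [-0.0, 0.1], [-0.7, 0.5], [-1.2, 0.4]]
(0, 0) [227.04582971 187.01573748] [222.27497823 282.09442489]
(-20, 27) [217.04452027 196.40422508] [162.26712163 338.42535051]
(2, 27) [216.12757585 187.66221447] [156.76545508 285.97328682]
(-20, -27) [238.75616434 193.51574024] [292.53698603 321.09444144]
(30, 27) [214.96689524 176.59645968] [149.80137146 219.57875808]
```

```bash
python3 - <<'E'
from h import *
a=np.radians(29)
p=np.array([.487+.03*np.sin(a),-.231-.03*np.cos(a),.14])
arm.movel([.60,.05,.22],.25)
arm.move_pose(p,rv(a)); arm.wait(.2); im,ci=snap("w3"); print(status.get_t())
u=proj("wrist",[.487,-.231,0],ci); print(u); x,y=map(int,u)
crop(im,x-70,y-55,x+70,y+55,5,"pics/c3.png"); print(x-70,y-55)
E
```

```text
4.85
[313.6185792  162.67195128]
243 107
```

View pics/w3.png

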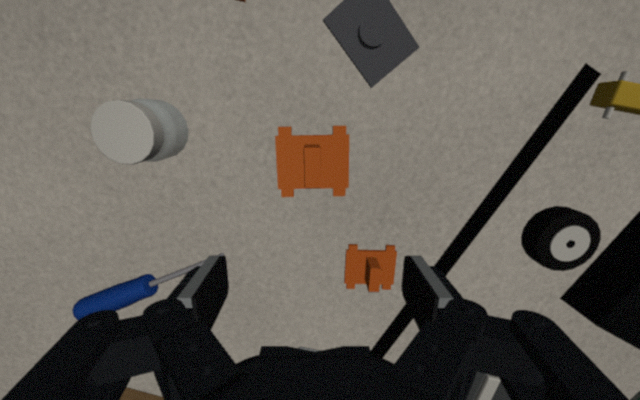

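View pics/c3.png

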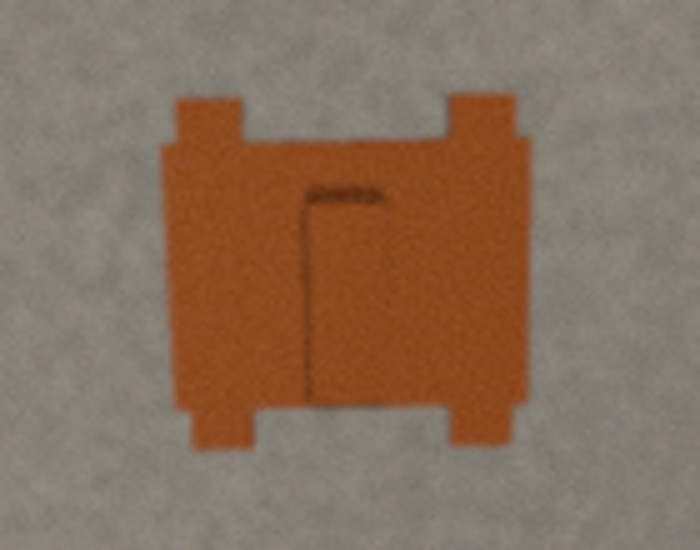

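```bash
cat > fit3.py <<'E'
from h import *
from scipy.optimize import least_squares
O=[((-34,25),(163,147)),((34,25),(530,139)),((-34,-25),(176,408)),((34,-25),(526,401)),((-31,33),(177,100)),((-19,33),(242,99)),((19,33),(451,95)),((31,33),(516,94)),((-31,-33),(193,450)),((-19,-33),(254,448)),((19,-33),(452,444)),((31,-33),(512,443))]
ci=pickle.load(open("pics/w3.pkl","rb"))
def res(p):
    x,y,a,z=p
    return np.ravel([proj("w",[x+(X*np.cos(a)-Y*np.sin(a))/1e3,y+(X*np.sin(a)+Y*np.cos(a))/1e3,z],ci)-(np.array(uv)/5+[243,107]-.4) for (X,Y),uv in O])
s=least_squares(lambda p:res([*p,.005]),[.487,-.231,.5],x_scale=[.01,.01,.1])
print(s.x,np.degrees(s.x[2]),res([*s.x,.005]).round(1))
s=least_squares(res,[.487,-.231,.5,.005],x_scale=[.01,.01,.1,.01])
print(s.x,np.degrees(s.x[2]),res(s.x).round(1))
E
python3 fit3.py
```

```text
[ 0.48544545 -0.23038886  0.52715255] 30.203616127958362 [-0.4 -0.5  0.5 -0.3 -0.1  0.5  0.5  0.6 -0.4 -0.2 -0.2 -0.2 -0.1 -0.2
  0.2 -0.3  0.   0.   0.2  0.2 -0.3  0.3  0.1  0.3]
[ 0.48558188 -0.23066205  0.5271539   0.00275122] 30.203693680511005 [-0.1 -0.3  0.2 -0.1  0.2  0.2  0.2  0.4 -0.1  0.  -0.   0.  -0.2  0.
 -0.1  0.   0.3 -0.3  0.3 -0.1 -0.4  0.  -0.1  0. ]
```

```bash
python3 - <<'E'
from h import *
a=.5272; x,y=.4855,-.2305
print(status.get_ft_force())
arm.move_pose([x,y,.09],rv(a)); arm.movel([x,y,.0085],.08); arm.wait(.1)
print("pre",status.get_ft_force(),status.get_eef_pos())
arm.move_gripper(0.0); print("gap",status.get_finger_gap(),status.get_ft_force(),status.get_eef_pos())
arm.movel([x,y,.10],.1); arm.wait(.2); print("gap",status.get_finger_gap(),status.get_ft_force(),status.get_t())
snap("w4"); cv2.imwrite("pics/s4.png",camera("scene"))
E
```

```text
[-0.917087    0.44076987 -0.63252599]
pre [0.34481235 0.0514011  1.09293902] [ 0.4860652  -0.23083404  0.00934286]
gap 0.15013159918285207 [0.91277697 0.11022675 0.12282616] [ 0.48567909 -0.23062955  0.008675  ]
gap 0.15312876822768778 [ 0.10868155  0.70691094 -0.12146348] 8.3833
```

View pics/w4.png

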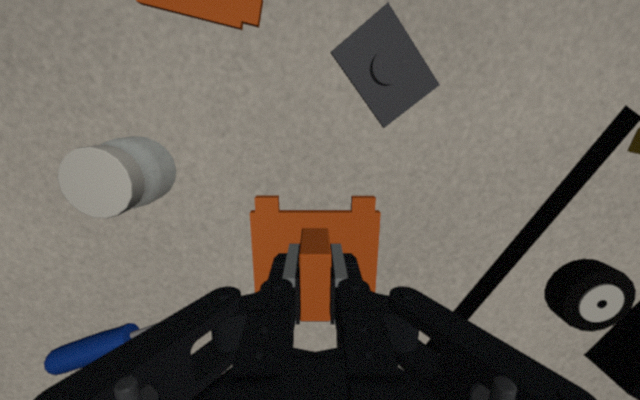

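View pics/s4.png

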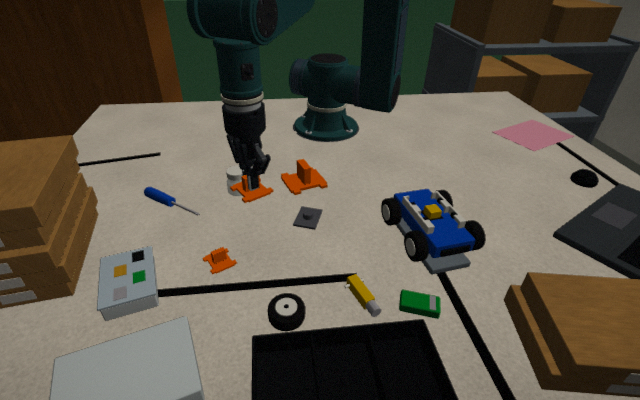

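```bash
python3 - <<'E'
from h import *
ci=pickle.load(open("pics/w4.pkl","rb")); im=cv2.imread("pics/w4.png")
crop(im,240,185,390,305,5,"pics/c4.png")
print(status.get_eef_pos(),status.get_eef_rot(),rv(.5272))
a=.5272;x,y,_=status.get_eef_pos(); z=.1-.0085+.005
for X,Y,Z in [(-31,33,0),(-19,33,0),(19,33,0),(31,33,0),(-34,25,0),(34,25,0),(-7,17,32),(7,17,32)]:
    u=proj("w",[x+(X*np.cos(a)-Y*np.sin(a))/1e3,y+(X*np.sin(a)+Y*np.cos(a))/1e3,z+Z/1e3],ci); print((X,Y),((u-[240,185]+.4)*5).round(0))
E
```

```text
[ 0.48526987 -0.23035305  0.09944017] [-3.03236477e+00 -8.18366872e-01  1.15642529e-03] [3.03307648 0.81856673 0.        ]
(-31, 33) [74. 67.]
(-19, 33) [192.  67.]
(19, 33) [565.  68.]
(31, 33) [683.  68.]
(-34, 25) [ 50. 142.]
(34, 25) [707. 143.]
(-7, 17) [296. 352.]
(7, 17) [462. 352.]
```

View pics/c4.png

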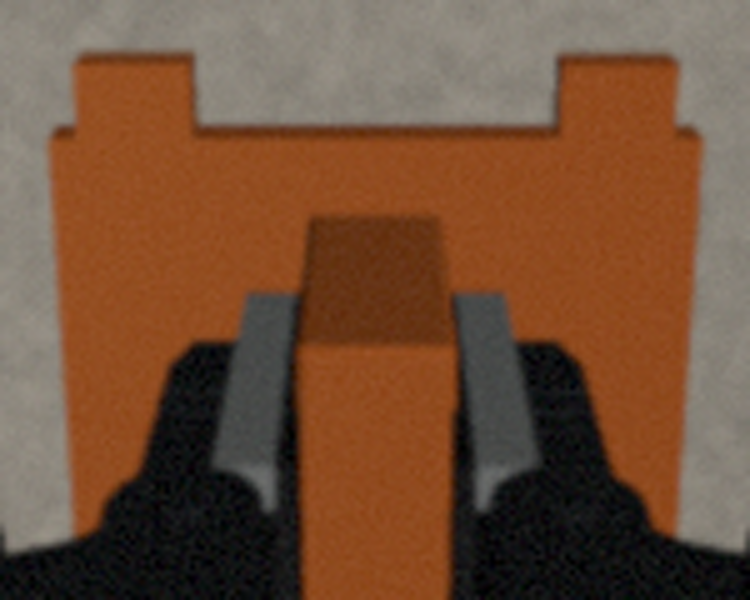

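```bash
cat >> h.py <<'E'
CX,CY,CA=.57198,.12635,.147
def car(X,Y,Z): return [CX+(X*np.cos(CA)-Y*np.sin(CA))/1e3,CY+(X*np.sin(CA)+Y*np.cos(CA))/1e3,Z]
E
python3 - <<'E'
from h import *
arm.movel([.485,-.23,.15],.2)
arm.move_pose(car(-13.5,0,.15),rv(CA)); arm.movel(car(-13.5,0,.105),.06); arm.wait(.4)
print(status.get_eef_pos(),car(-13.5,0,.105),status.get_ft_force(),status.get_t())
im,ci=snap("w5"); cv2.imwrite("pics/s5.png",camera("scene"))
crop(im,225,150,415,290,4,"pics/c5.png")
E
```

```text
[0.55870688 0.12439684 0.10522101] [np.float64(0.5586255982803746), np.float64(0.12437263945855473), 0.105] [ 0.50715102  0.04782703 -2.14918535] 11.5417
```

View pics/c5.png

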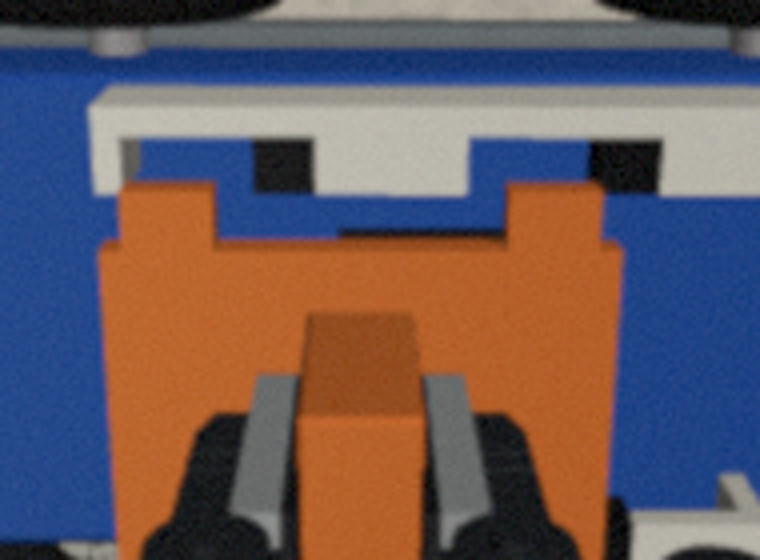

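View pics/s5.png

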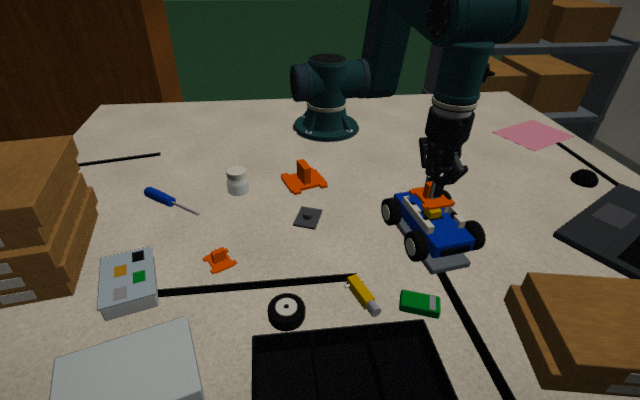

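```bash
cat >> h.py <<'E'
def fz(n=4):
    r=[]
    for _ in range(n): r.append(status.get_ft_force()); arm.wait(.01)
    return np.mean(r,0)
E
python3 - <<'E'
from h import *
f0=fz(6); print("f0",f0)
arm.movel(car(-13.5,0,.097),.02); arm.wait(.1); f0=fz(6); print("f0",f0,status.get_t())
z=.097
while z>.084:
    z-=.001; t=status.get_t(); arm.movel(car(-13.5,0,z),.008); f=fz(3)-f0; e=status.get_eef_pos()
    print(round(z,4),f.round(2),e[2].round(4),round(status.get_t()-t,3))
    if f[2]>9: break
E
```

```text
f0 [-0.1612399  -0.02736117 -0.84245565]
f0 [-0.026198    0.50112023 -0.61600037] 12.3917
0.096 [ 0.06 -1.3  -0.49] 0.096 0.3
0.095 [-0.19 -0.48 -0.22] 0.0949 0.3
0.094 [ 0.35 -1.07 -0.11] 0.0939 0.3
0.093 [ 0.28 -0.43 -0.15] 0.0929 0.3
0.092 [ 0.29 -0.36 -0.38] 0.0919 0.3
0.091 [-0.   -0.59 -0.42] 0.0909 0.3
0.09 [-0.2  -0.29  0.98] 0.0902 0.3
0.089 [-0.88 -0.54  3.57] 0.0895 0.3
0.088 [-1.2  -0.62  4.16] 0.0882 0.3
0.087 [-0.64 -0.51  5.09] 0.0871 0.3
0.086 [-0.78 -0.77  5.37] 0.0861 0.3
0.085 [-0.84 -0.33  5.41] 0.0852 0.3
0.084 [-0.77 -1.    6.03] 0.0843 0.3
```

```bash
python3 - <<'E'
from h import *
f0=np.array([0,0,-.7])
z=.084
while z>.0705:
    z-=.001 if z>.0765 else .0004; t=status.get_t(); arm.movel(car(-13.5,0,z),.006 if z>.0765 else .004); f=fz(3)-f0; e=status.get_eef_pos()
    print(round(z,4),f.round(2),e.round(4),round(status.get_t()-t,3))
    if f[2]>15 or np.hypot(*f[:2])>6: break
snap("w6"); cv2.imwrite("pics/s6.png",camera("scene")); print(status.get_t())
E
```

```text
0.083 [-0.97  0.03  6.61] [0.5588 0.1244 0.0835] 0.342
0.082 [-1.53 -0.46  6.54] [0.5588 0.1244 0.0826] 0.342
0.081 [-1.67 -0.64  7.19] [0.5588 0.1244 0.0817] 0.342
0.08 [-1.72 -1.01  8.17] [0.5588 0.1244 0.0808] 0.342
0.079 [-2.38 -0.03  8.74] [0.5588 0.1244 0.0799] 0.342
0.078 [-2.49 -0.36  9.22] [0.5588 0.1244 0.079 ] 0.342
0.077 [-2.99 -0.37  8.87] [0.5588 0.1244 0.0782] 0.342
0.076 [-2.78 -0.32  9.66] [0.5588 0.1244 0.0773] 0.425
0.0756 [-2.82 -0.87 10.14] [0.5588 0.1244 0.0769] 0.275
0.0752 [-2.81 -0.65 10.19] [0.5588 0.1244 0.0766] 0.275
0.0748 [-3.17 -0.74  9.9 ] [0.5588 0.1244 0.0762] 0.275
0.0744 [-3.04 -0.24 10.45] [0.5588 0.1244 0.0759] 0.275
0.074 [-3.17 -0.78 10.37] [0.5588 0.1244 0.0755] 0.275
0.0736 [-3.   -0.71 10.46] [0.5588 0.1244 0.0751] 0.275
0.0732 [-3.05 -0.56 10.69] [0.5588 0.1244 0.0748] 0.275
0.0728 [-3.61 -1.21 10.86] [0.5588 0.1244 0.0745] 0.275
0.0724 [-3.74 -1.16 12.  ] [0.5588 0.1244 0.0742] 0.275
0.072 [-4.31 -0.77 13.  ] [0.5588 0.1244 0.0742] 0.275
0.0716 [-5.09 -0.95 14.37] [0.5588 0.1244 0.0741] 0.275
0.0712 [-5.23 -0.76 16.45] [0.5589 0.1244 0.0742] 0.275
22.5083
```

View pics/w6.png

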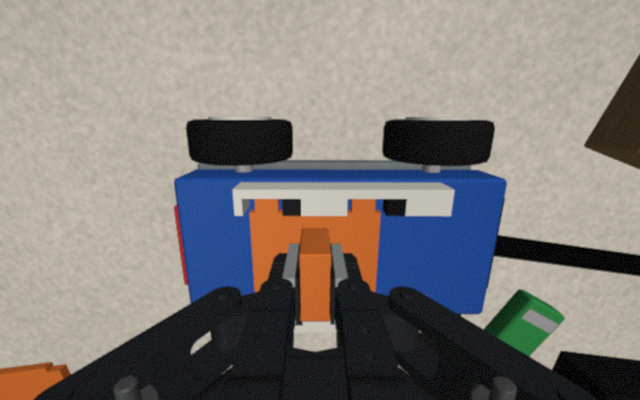

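```bash
python3 - <<'E'
from h import *
f0=np.array([0,0,-.7])
z=.0718; arm.movel(car(-13.5,0,z),.004); print((fz(3)-f0).round(2),status.get_eef_pos().round(4))
X=-13.5
ca,sa=np.cos(CA),np.sin(CA)
while X<13.4:
    X+=1.5; t=status.get_t(); arm.movel(car(X,0,z),.012); f=fz(2)-f0; e=status.get_eef_pos(); d=e[:2]-[CX,CY]
    print(round(X,1),f.round(1),"car xy",((d[0]*ca+d[1]*sa)*1e3).round(2),((d[1]*ca-d[0]*sa)*1e3).round(2),e[2].round(4),round(status.get_t()-t,2))
    if f[2]>22 or np.hypot(*f[:2])>14: print("STOP");break
    if e[2]>.0753: z-=.0004
    elif f[2]>16.5: z+=.0004
snap("w7"); cv2.imwrite("pics/s7.png",camera("scene")); print(status.get_t())
E
```

```text
[-4.46 -0.85 14.38] [0.5588 0.1244 0.0742]
-12.0 [-8.7 -1.8 16.2] car xy -13.25 -0.01 0.0742 0.29
-10.5 [-10.8  -2.1  17.6] car xy -12.38 -0.0 0.0742 0.29
-9.0 [-10.   -1.6  16.3] car xy -10.75 0.02 0.0742 0.3
-7.5 [-10.2  -2.1  16.6] car xy -9.42 0.03 0.0742 0.29
-6.0 [-8.9 -1.3 14.3] car xy -7.69 0.06 0.0743 0.3
-4.5 [-9.  -1.1 14.7] car xy -6.36 0.07 0.0743 0.29
-3.0 [-9.7 -1.9 15.4] car xy -4.88 0.04 0.0743 0.29
-1.5 [-9.1 -1.2 14.8] car xy -3.43 0.09 0.0743 0.29
0.0 [-9.6 -1.5 15.3] car xy -1.95 0.07 0.0743 0.29
1.5 [-9.4 -1.3 15. ] car xy -0.47 0.1 0.0743 0.29
3.0 [-9.3 -1.9 14.8] car xy 1.02 0.09 0.0743 0.29
4.5 [-9.9 -1.5 15. ] car xy 2.47 0.08 0.0743 0.29
6.0 [-9.3 -2.  15. ] car xy 3.96 0.09 0.0743 0.29
7.5 [-9.1 -0.5 15. ] car xy 5.44 0.1 0.0743 0.29
9.0 [-9.9 -1.2 15.8] car xy 6.91 0.1 0.0743 0.29
10.5 [-10.3  -1.7  15. ] car xy 8.19 0.12 0.0744 0.29
12.0 [-9.6 -2.1 15.2] car xy 9.86 0.14 0.0744 0.29
13.5 [-10.6  -1.1  16. ] car xy 11.15 0.1 0.0744 0.29
28.2
```

View pics/w7.png

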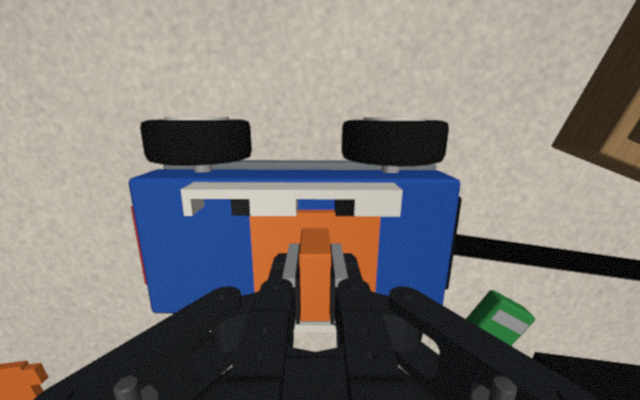

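```bash
python3 - <<'E'
from h import *
f0=np.array([0,0,-.7]); ca,sa=np.cos(CA),np.sin(CA)
def rep(l):
    f=fz(3)-f0; e=status.get_eef_pos(); d=e[:2]-[CX,CY]
    print(l,f.round(1),((d[0]*ca+d[1]*sa)*1e3).round(2),((d[1]*ca-d[0]*sa)*1e3).round(2),e[2].round(4),round(status.get_t(),2)); return e,f
for X in (14.7,15.7): arm.movel(car(X,0,.0718),.012); rep(X)
for z,X in [(.073,15.5),(.0745,15),(.076,14.5),(.0775,14.2),(.079,14),(.0798,14),(.0804,14)]:
    arm.movel(car(X,0,z),.008); e,f=rep((X,z))
    if f[2]<2.5: print("low");break
snap("w8")
E
```

```text
14.7 [-12.9  -2.3  19.4] 11.86 0.12 0.0744 28.49
15.7 [-12.6  -1.5  18.8] 13.04 0.13 0.0743 28.77
(15.5, 0.073) [-8.4 -1.3 14.1] 13.32 0.13 0.0744 29.09
(15, 0.0745) [-6.6 -0.5 10.3] 13.29 0.12 0.0753 29.47
(14.5, 0.076) [-5.  -0.6 10.3] 13.28 0.09 0.0768 29.84
(14.2, 0.0775) [-3.9 -0.9  9.6] 13.26 0.11 0.0782 30.21
(14, 0.079) [-3.6 -0.8  8.7] 13.24 0.13 0.0796 30.57
(14, 0.0798) [-3.5 -0.1  8.6] 13.24 0.11 0.0803 30.85
(14, 0.0804) [-3.6 -0.3  7.8] 13.23 0.1 0.0808 31.12
```

View pics/w8.png

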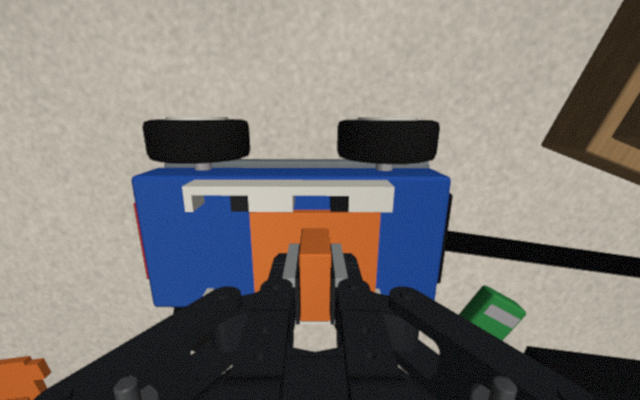

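```bash
python3 - <<'E'
from h import *
f0=np.array([0,0,-.7])
for z in (.081,.0815):
    arm.movel(car(14,0,z),.006); f=fz(3)-f0; print(z,f.round(1),status.get_eef_pos().round(4))
    if f[2]<5.5: break
arm.move_gripper(0.45); e=status.get_eef_pos(); print(e,(fz(3)-f0).round(1),status.get_finger_gap())
arm.movel([e[0],e[1],.135],.05); arm.movel([e[0]+.01,e[1]-.04,.2],.15); arm.wait(.2)
im,_=snap("w9"); cv2.imwrite("pics/t9.png",camera("top")); print(fz(),status.get_t())
crop(im,200,80,420,230,3.6,"pics/c9.png")
E
```

```text
0.081 [-2.8 -0.2  6.6] [0.585  0.1284 0.0811]
0.0815 [-3.6 -0.6  5.7] [0.585  0.1284 0.0811]
[0.58588336 0.12834414 0.08095518] [-0.3 -0.4  0.7] 0.44865636214069093
[-0.33579038 -0.01915125  0.35262012] 34.3333
```

View pics/w9.png

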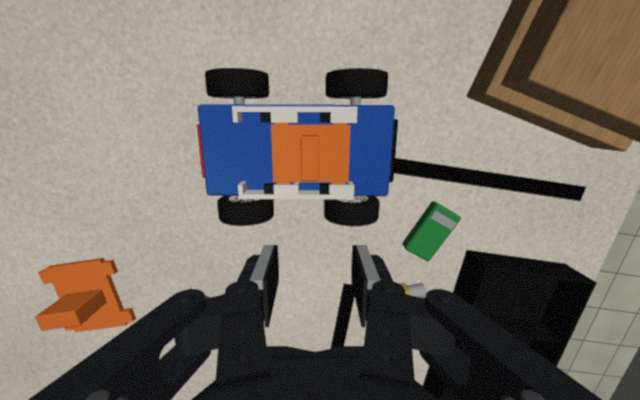

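View pics/c9.png

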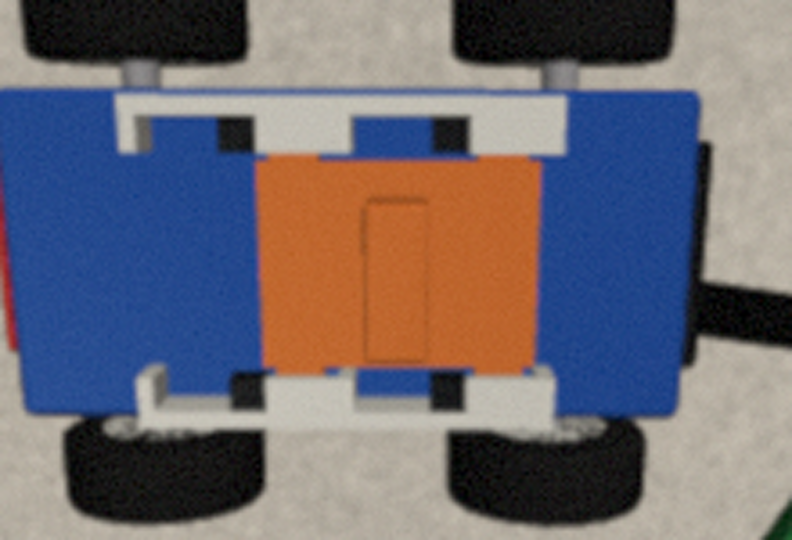

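```bash
python3 - <<'E'
from h import *
workorder.job_done(); print(status.get_t())
E
```

```text
the job is handed in; nothing more can be done
the job is handed in; nothing more can be done
```

I closed the battery bay with the middle-sized orange cover and handed the job in at about 34 s. No verdict was reported.

- **Press:** I gripped the cover by its rib and pressed the pusher down slowly. The cover met the deck at about 65.5 mm above the table, with the wrist reading up to 16.5 N.
- **Slide:** I slid it forward under the lips. The highest readings here were about 19 N vertical and 13 N horizontal, well under the 35 N limit.
- **Release:** I let it rise about 7 mm until it met the pocket roofs, opened the gripper and backed away.

**Last checks:**
- In the last wrist picture the ears are under the white roofs and the cover looks level and in line with the car.
- Its centre is about 13.3 mm ahead of the cradle's centre, against the 13.5 mm aimed for.
- The gripper is clear, and the force reading is about zero.
- I did not deliberately touch anything else, and the things visible in the last wrist picture look undisturbed. I did not measure each one's position afterwards.

**Disagreements:**
- The wrist camera read the cover's height about 2 mm low, though its deck estimate of 65.7 mm matched the height felt on contact.
- The top camera placed the pusher about 2 mm off to the side compared with the wrist camera. I relied on the wrist camera.

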